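# Isolate the carving machine and swing out the lockout hasp

### The arm

A 7-joint arm with a two-finger parallel gripper is mounted at the origin on the work surface. World frame = base frame: x ahead of the robot, y to its left, z up, the work surface at z = 0. Lengths are in m, angles in rad, forces in N, time in s.
With the tool pointing down it reaches from about 0.425 to 0.925 m from the base axis. Payload 6.8 kg.
Tool frame: the origin (TCP) lies midway between the tips of the shut fingers; the grasp point (between the pads) lies 19 mm behind it; z points along the fingers, x is the direction in which the jaws open and shut, and the axes are right-handed (so a half turn about z gives the same grasp; the last joint's range is limited). The gripper opens to 85 mm and grips with 20 to 120 N. Pads are 22 mm wide; open, the fingers measure 114 mm over their backs; the gripper's body (76 mm by 85 mm) begins 54 mm behind the grasp point. The pads swing forward as they close: fully open they stand 13 mm farther back than shut.
Start: joints at [-1.401, 0.477, 0.022, 1.555, -0.011, 1.109, -0.083], TCP at [0.185, 0.649, 0.231] pointing down, gripper open.
Joint ranges: [-2.96, 2.96], [-0.34, 2.1], [-1.41, 1.46], [0.24, 2.44], [-1.37, 4.51], [0.17, 1.92], [-2.96, 2.96]. Speed limits (rad/s): [2.39, 2.39, 3.14, 3.14, 3.14, 3.14, 3.14].

### API

Orientations are given as a unit quaternion [w, x, y, z].
In Python, from station import bot gives the robot as it stands.
- The arm moves only by the tool step_arm, never from a script. Its argument "increments" is a list of rows, each a list of 7 numbers: the shift along the tool's x, y, z in cm, then the turn, a rotation vector about the tool's x, y, z in degrees, then the closure, from 0 (fully open) to 1 (shut). A call has 1 to 20 rows; each row shifts and turns the commanded pose from where the row before left it, along the tool's axes as they then stand; what a row does not reach is not made up. A row lasts 1/10 s, in which the tool goes at most 50 mm and 8.59 degrees, less where a joint would pass 70% of its speed; a pose out of reach is approached as far as the arm can. A call is refused whole if a number of a shift passes 5 or a number of a turn 8.59, either way. A call with a gripper value outside its range is refused whole. The fingers move at their own pace and stop on an object; "squeeze" is the grip in N (left out, the last holds). Time passes only in rows, so rows that do not move let the fingers close. It gives the time, the measured TCP pose, the force and the opening at its end, in the units of the state.
- bot.get_obs(): the state, without advancing time (a new reading comes with each control period).
- bot.read_camera(name): name is "side" or "top" or "wrist"; returns a dict with "pixels" (400x640x3 uint8, red, green, blue), "vertical_fov" (degrees; the focal length in pixels is half the picture's height over the tangent of half this angle, whatever the lens; pixels are square), "cx", "cy" (the principal point, pixels), "camera_from_world" (4x4, takes a point from world to camera coordinates). Camera axes: x right, y down, z forward; pixel columns grow to the right and rows downward; lengths in m; the calibration is good to about 2 mm. The wrist camera is an equidistant fisheye: a pixel r from the principal point sees the ray r / f radians off the axis. A picture is of the moment at which its call begins. There is no depth.
- bot.hand_in(): hands the job in, once; it reports no verdict.
Trained networks look in a picture, given as the dict that the camera call returned (one of the last four; its "shot" number tells which), for a name from the list of things; names that differ only in an ending like _2 or _b are one class to them, and where a whole thing is asked for, a point or a joint stands for the part that bears it (a point fixed in the world has none). Each returns a list of dicts, best first, with "score" (0 to 1); they miss things now and then, are a little off and sometimes report something else, mostly with a low value. They report only what shows in the picture. A call takes as long as a camera call.
- bot.find_in(picture, query): "point" ([column, row] in pixels, amid what is visible of it).
- bot.cut_out(picture, query): "pixels" (400x640 bool, what is visible of it) and "point" ([column, row] in pixels, amid what is visible of it).
- bot.pinpoint(picture, query): "point" ([column, row] in pixels: a listed point, or the origin of a listed thing).
The state is a dict: "t": time; "q": joint angles; "joint_vel": joint speeds; "joint_torque": joint torques, N m; "eef_pos": TCP position; "tool_rot": TCP orientation; "contact_force": force on the tool from outside, world axes, zero at the start; "torque": the same for the moment, N m; "gripper_width": opening from 0.0 (shut) to 1.0 (fully open).
Only numpy, scipy, OpenCV 4.12 (cv2) and the standard library are available. Lean on these libraries where they do the work, as an engineer would, in place of code of your own. Each camera call takes 0.05 s, during which the arm holds its last target.

### The job

Isolate the carving machine before its cutter is changed: push the black handle on the sloping grey panel in and turn it fully counter-clockwise to off, so that it springs back out and latches. Then swing the steel lockout hasp below it out until it stands about square to the panel, ready for a padlock, and let go. Leave the carvings and tools on the bench where they are.

Things in the scene. Friction and masses are not known exactly. Their poses are not given: they have to be found in the camera images.
- isolator: Fixed grey steel enclosure on a stand. Origin on the bench straight below the handle pivot on the panel face; yaw only: x away from the operator, y to his left. The panel leans back: normal = (-sin30deg, 0, cos30deg), up-slope = (cos30deg, 0, sin30deg) in this frame; pivot on the face 120 mm above the bench. Panel 220 wide, from 140 below to 115 above the pivot.
- handle_grip (a point): Centre of the black bar handle, 180 long, 24 wide, 30 thick (underside 26, top 56 mm from the face when out); the point is on the turning axis at mid-thickness, 41 from the face when out. z = panel normal, x along the bar (up-slope when on), y across it. Under it a hub disc 66 across, its top 22 from the face, moves with it.
- handle (a joint): Handle turn about the panel normal, rad, growing counter-clockwise as the operator sees it. 0 = on (bar along the slope), 1.60 = stop at off (bar across). Starts at 0 to 0.2. Unless pressed in 11 mm it is blocked at about 0.3; pressed and turned further, the interlock keeps it pressed; only past 1.45 can it spring out and latch. Friction 0.15 N m.
- plunger (a joint): How far the whole handle is pressed into the panel along the panel normal, m: 0 = out, 0.014 = bottomed. Spring: about 4 N at first, 9 N at the bottom. Let go at off, it springs back to 0; let go half-way, it stays in.
- hasp_tab (a point): Grip point on the hasp, a slotted steel plate 60 long, 34 wide, 6 thick, folded on the panel below the pivot. A tab on its lower, free end is 30 wide (along the hinge line), 12 thick, and stands 34 mm out of the face; the point is central, 10 below its top: 24 from the face, 116 down-slope of the pivot when folded. Axes turn with the hasp; folded: x up-slope, y left, z normal.
- hasp_hinge (a point): Middle of the hasp's hinge pin: 62 mm down-slope of the pivot, 6 out of the face. Hinge line along y, parallel to the panel. In the hasp's axes the tab's grip point is at (-54, 0, 18) mm from here.
- hasp (a joint): Hasp angle, rad: 0 = folded flat, 1.57 = straight out of the panel, 1.60 = stop. Positive about its y axis: the free end rises off the face, then moves up-slope to stand over the hinge. Stays where left (friction 0.07 N m). With the handle on, the bar lies across the hasp and blocks it; the raised hasp blocks the handle's way back.
- lotus_bud: Bystander, to be left alone: upright carved wooden lotus bud, 82 high, 70 across (mm). Origin at the centre of its underside.
- lotus_flower: Bystander, to be left alone: carved wooden lotus flower, 120 across, 60 high (mm). Origin at the centre of its underside.
- mallet: Bystander, to be left alone: turned wooden mallet lying down, 240 long (mm). Origin at the centre of its underside.
- handpiece: Bystander, to be left alone: blue rotary carving handpiece lying down, 175 long (mm). Origin at the centre of its underside.
- gouge: Bystander, to be left alone: carving gouge lying down, 210 long, wooden handle (mm). Origin at the centre of its underside.
- dust_brush: Bystander, to be left alone: wooden dust brush lying down, 190 long (mm). Origin at the centre of its underside.
- wax_jar: Bystander, to be left alone: amber glass jar with steel cap, 70 high (mm). Origin at the centre of its underside.

How it is judged:
By the outcome, as a careful person would: the job done as asked, in the order asked, and still so for the second after the job is handed in, with the robot touching nothing.
It also fails if it takes over 51 s, if anything falls off the work surface, if the arm or the gripper's body presses on something with over 40 N, if the wrist force passes 120 N, or if a joint passes its speed limit or range.

## Working session

There is one attempt and no reset: what is moved stays moved. The work goes in short steps, Python scripts to look and compute and a tool call to move; the robot and the scene stay as the last step left them, time stands still between calls to the robot, and variables do not carry over. Pictures are saved under pics/ and viewed, and the job is handed in when it is done.

Besides the shell and the picture viewer there is one more tool, called after ">>>" as a command line: name --pt "numbers of a row" for each row, then --argument value for the rest. step_arm: Moves the arm, as the interface text tells. Its arguments: {"type":"object","properties":{"increments":{"type":"array"},"squeeze":{"type":"number"}},"required":["increments"]}

```bash
ls; mkdir -p pics
cat > h.py <<'E'
import numpy as np,cv2
from station import bot
def save(p,n): cv2.imwrite('pics/'+n+'.png',cv2.cvtColor(p['pixels'],cv2.COLOR_RGB2BGR))
def f(p): return 200/np.tan(np.radians(p['vertical_fov'])/2)
def proj(p,X):
    T=np.array(p['camera_from_world']);c=T[:3,:3]@np.array(X)+T[:3,3]
    return np.array([p['cx'],p['cy']])+f(p)*c[:2]/c[2]
def ray(p,px):
    T=np.array(p['camera_from_world']);d=np.array([(px[0]-p['cx'])/f(p),(px[1]-p['cy'])/f(p),1])
    o=-T[:3,:3].T@T[:3,3];d=T[:3,:3].T@d;return o,d/np.linalg.norm(d)
E
python3 - <<'E'
from h import *
print(bot.get_obs())
for c in ['side','top']:
    p=bot.read_camera(c);save(p,c+'0')
    print(c,p['vertical_fov'],p['cx'],p['cy'],np.round(p['camera_from_world'],3).tolist())
    for q in ['isolator','handle_grip','hasp_tab','hasp_hinge']:
        print(q,[(d['score'],np.round(d['point'],1)) for d in bot.pinpoint(p,q)[:3]])
E
```

```text
pics
{'t': 0.0, 'q': array([-1.4011011 ,  0.47782103,  0.02232911,  1.55645327, -0.0114997 ,
        1.10928929, -0.08311435]), 'joint_vel': array([ 9.70796608e-04, -3.93006766e-04, -2.37214544e-03, -1.31282824e-03,
       -4.34967995e-05,  9.40714803e-04,  5.63371722e-04]), 'joint_torque': array([ 2.29228517e-04, -5.96456087e+01,  1.60744652e+00, -2.81204742e+01,
        1.23697377e-02,  9.48821398e-03,  2.45704325e-05]), 'eef_pos': array([0.18495513, 0.64855058, 0.2303107 ]), 'tool_rot': array([ 6.06793047e-04,  7.98191340e-01,  6.02403300e-01, -6.93460536e-04]), 'contact_force': array([-0.55644586,  0.26274911,  0.41049465]), 'torque': array([0.07545773, 0.01095803, 0.03436168]), 'gripper_width': 0.9965283641075657}
side 49.070397568215945 316.91848474816396 202.1413555638822 [[-1.0, -0.024, -0.013, 0.579], [-0.011, 0.786, -0.619, 0.078], [0.025, -0.618, -0.786, 1.268], [0.0, 0.0, 0.0, 1.0]]
isolator [(0.84, array([314.5, 268.2]))]
handle_grip [(0.7, array([313.8, 227.7]))]
hasp_tab [(0.6, array([318.3, 219.4]))]
hasp_hinge [(0.56, array([312.7, 229.1]))]
top 57.962136871306996 319.136825552304 198.21632373017837 [[0.011, -1.0, 0.002, 0.001], [-0.998, -0.012, -0.063, 0.579], [0.063, -0.002, -0.998, 1.241], [0.0, 0.0, 0.0, 1.0]]
isolator [(0.87, array([281.2, 198. ]))]
handle_grip [(0.58, array([283.9, 191.5]))]
hasp_tab [(0.61, array([319.1, 193.3]))]
hasp_hinge [(0.55, array([297.4, 195.8])), (0.32, array([316.3, 193.8]))]
```

View pics/side0.png

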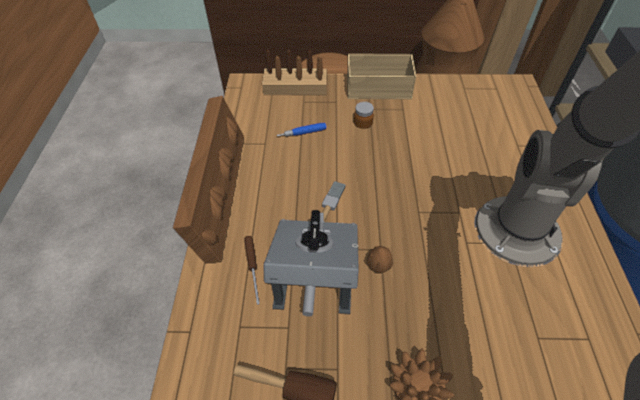

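View pics/top0.png

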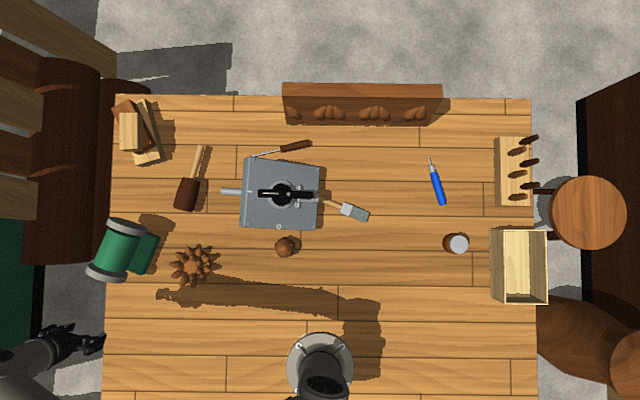

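Run:
```python
from h import *
for k in range(1):
  P={c:bot.read_camera(c) for c in ['side','top']}
  for q in ['isolator','handle_grip','hasp_tab','hasp_hinge']:
    R=[]
    for c in P:
        d=bot.pinpoint(P[c],q)
        if d: R.append(ray(P[c],d[0]['point']))
        if d and q=='isolator':
            o,v=R[-1];print(c,o-v*o[2]/v[2])
    if len(R)==2:
        A=sum(np.eye(3)-np.outer(v,v) for o,v in R);b=sum((np.eye(3)-np.outer(v,v))@o for o,v in R)
        x=np.linalg.solve(A,b);print(q,x,[np.linalg.norm(np.cross(x-o,v)) for o,v in R])
for c in P:
    m=bot.cut_out(P[c],'isolator')[0]['pixels'];
    m2=bot.cut_out(P[c],'handle')
    print(c,m.sum(),[(d['score'],d['pixels'].sum()) for d in m2]); 
    ys,xs=np.nonzero(m); print(xs.min(),xs.max(),ys.min(),ys.max())
    im=P[c]['pixels'];x0,y0=(210,140) if c=='top' else (235,190)
    cr=cv2.resize(im[y0:y0+110,x0:x0+150],None,fx=5,fy=5,interpolation=cv2.INTER_CUBIC)
    cv2.imwrite(f'pics/{c}crop.png',cv2.cvtColor(cr,cv2.COLOR_RGB2BGR))
```

```text
side [0.57825184 0.13238604 0.        ]
top [0.58458541 0.13066346 0.        ]
isolator [ 0.5815046   0.13100622 -0.00189105] [np.float64(0.0032045910750523104), np.float64(0.0032045910750527064)]
handle_grip [0.5834806  0.11202683 0.16108621] [np.float64(0.0014965765292578577), np.float64(0.0014965765292581142)]
hasp_tab [0.58271546 0.01372458 0.05039583] [np.float64(0.00868453420625046), np.float64(0.008684534206250325)]
hasp_hinge [0.58116436 0.07579958 0.09497263] [np.float64(0.0003885346247876124), np.float64(0.0003885346247876595)]
side 6795 [(0.93, np.int64(644)), (0.5, np.int64(458))]
263 357 210 316
top 5380 [(0.87, np.int64(615))]
221 319 157 230
```

View pics/topcrop.png

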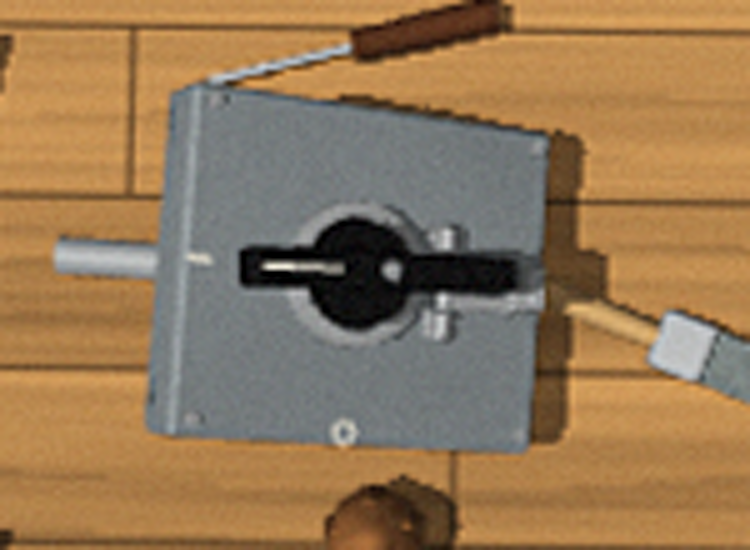

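View pics/sidecrop.png

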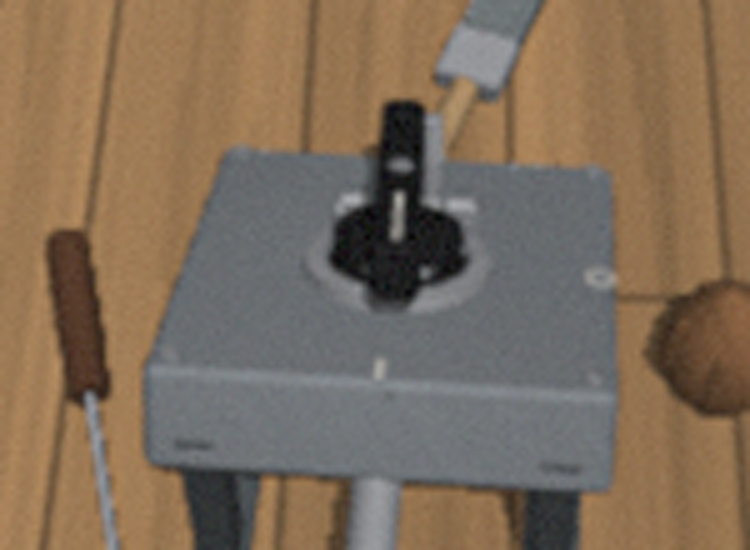

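```bash
cat >> h.py <<'E'
S,C=.5,3**.5/2
def iso(pose,a,b,n):
    # a upslope, b left, n normal (m from face)
    x,y,yaw=pose
    l=np.array([C*a-S*n,b,.12+S*a+C*n]);c,s=np.cos(yaw),np.sin(yaw)
    return np.array([x+c*l[0]-s*l[1],y+s*l[0]+c*l[1],l[2]])
E
python3 - <<'E'
from h import *
from scipy.optimize import least_squares
P={c:bot.read_camera(c) for c in ['side','top']}
O={'top':(210,140),'side':(235,190)}
K=[('top',195,88,.115,-.11),('top',170,435,.115,.11),('top',548,135,-.14,-.11),('top',527,452,-.14,.11),
('side',150,368,.115,-.11),('side',612,397,.115,.11),('side',230,150,-.14,-.11),('side',610,170,-.14,.11)]
def res(z):
    r=[]
    for c,u,v,a,b in K:
        px=np.array(O[c])+(np.array([u,v])+.5)/5-.5
        q=proj(P[c],iso(z[:3],a,b,0));r+=list(q-px)
    return np.array(r)
s=least_squares(res,[.583,.131,1.57]);print(s.x);print(res(s.x).reshape(-1,2).round(1))
z=s.x
for c in P:
    for n,(a,b,h) in dict(pivot=(0,0,.022),grip=(0,0,.041),hinge=(-.062,0,.006),tab=(-.116,0,.024)).items():
        print(c,n,proj(P[c],iso(z,a,b,h)).round(1),((proj(P[c],iso(z,a,b,h))-O[c]+.5)*5).round())
    # handle angle
    for q in (0,.1,.2):
        for s_ in (1,-1):
            print(q,s_,((proj(P[c],iso(z,s_*.09*np.cos(q),s_*.09*np.sin(q),.056))-O[c]+.5)*5).round())
E
```

```text
[0.58136208 0.13457991 1.51977566]
[[-1.  -1.3]
 [-1.4  1.1]
 [ 0.2  0. ]
 [ 0.3  1.1]
 [-2.  -0.1]
 [ 1.8 -0.1]
 [-1.2 -1.4]
 [ 0.6 -1.2]]
side pivot [314.5 235.1] [400. 228.]
side grip [314.7 228.2] [401. 194.]
side hinge [316.1 230.3] [408. 204.]
side tab [317.8 215.9] [416. 132.]
0 1 [387. 248.]
0 -1 [415.  96.]
0.1 1 [406. 248.]
0.1 -1 [398.  96.]
0.2 1 [426. 248.]
0.2 -1 [381.  96.]
top pivot [282.4 194.8] [364. 276.]
top grip [284.9 194.6] [377. 275.]
top hinge [297.6 196.6] [441. 286.]
top tab [314.7 197.9] [526. 292.]
0 1 [249. 261.]
0 -1 [515. 287.]
0.1 1 [248. 276.]
0.1 -1 [515. 273.]
0.2 1 [249. 291.]
0.2 -1 [514. 259.]
```

```bash
cat >> h.py <<'E'
from scipy.spatial.transform import Rotation as R, Slerp
def obsT():
    o=bot.get_obs();w,x,y,z=o['tool_rot'];return o['eef_pos'],R.from_quat([x,y,z,w]),o
def isoR(yaw,q=0,phi=0,alt=0):
    # tool z=-normal, x=-(across bar at angle q); phi: turn about iso y (deg)
    c,s=np.cos(yaw),np.sin(yaw)
    a=np.array([c*C,s*C,S]);b=np.array([-s,c,0]);n=np.array([-S*c,-S*s,C])
    x=-(-np.sin(q)*a+np.cos(q)*b);z=-n
    return R.from_rotvec(np.radians(phi)*b)*R.from_matrix(np.c_[x,np.cross(z,x),z])
def rows(p0,r0,way,grip,show=True):
    # way: list of (pos,rot,N)
    out=[]
    for p1,r1,N in way:
        rv=(r0.inv()*r1).as_rotvec();ps=p0
        for k in range(N):
            pe=p0+(p1-ps)/1 if False else ps+(p1-ps)*(k+1)/N
            d=r0.inv().apply(pe-p0)*100;t=np.degrees(rv/N)
            row=[round(float(v),2) for v in list(d)+list(t)]+[grip];out.append(row)
            # integrate as rounded
            p0=p0+r0.apply(np.array(row[:3])/100);r0=r0*R.from_rotvec(np.radians(row[3:6]))
    if show: print(str(out).replace(' ',''))
    return out,p0,r0
E
python3 - <<'E'
from h import *
Z=(.5815,.135,1.52)
p,r,o=obsT()
t=iso(Z,0,0,.17);Rt=isoR(Z[2],.07)
print(t, np.degrees((r.inv()*Rt).as_rotvec()))
m=np.array([.40,.45,.33])
rr=r*R.from_rotvec((r.inv()*Rt).as_rotvec()*.4)
rows(p,r,[(m,rr,10),(t,Rt,14)],0)
E
```

```text
[0.57718417 0.05010964 0.26722432] [24.39470151 20.8375744  71.21199785]
[[-1.33,2.61,-0.99,0.98,0.83,2.85,0],[-1.18,2.66,-1.05,0.98,0.83,2.85,0],[-1.03,2.69,-1.11,0.98,0.83,2.85,0],[-0.88,2.73,-1.17,0.98,0.83,2.85,0],[-0.72,2.74,-1.23,0.98,0.83,2.85,0],[-0.57,2.75,-1.29,0.98,0.83,2.85,0],[-0.42,2.75,-1.34,0.98,0.83,2.85,0],[-0.26,2.75,-1.39,0.98,0.83,2.85,0],[-0.1,2.73,-1.45,0.98,0.83,2.85,0],[0.05,2.71,-1.49,0.98,0.83,2.85,0],[-1.16,2.93,-0.25,1.04,0.9,3.05,0],[-0.99,2.97,-0.32,1.04,0.9,3.05,0],[-0.84,3.02,-0.38,1.04,0.9,3.05,0],[-0.66,3.06,-0.46,1.04,0.9,3.05,0],[-0.49,3.07,-0.52,1.04,0.9,3.05,0],[-0.32,3.09,-0.58,1.04,0.9,3.05,0],[-0.14,3.08,-0.64,1.04,0.9,3.05,0],[0.02,3.08,-0.69,1.04,0.9,3.05,0],[0.21,3.06,-0.76,1.04,0.9,3.05,0],[0.38,3.03,-0.8,1.04,0.9,3.05,0],[0.55,2.99,-0.85,1.04,0.9,3.05,0],[0.72,2.94,-0.89,1.04,0.9,3.05,0],[0.89,2.88,-0.93,1.04,0.9,3.05,0],[1.06,2.81,-0.97,1.04,0.9,3.05,0]]
```

>>> step_arm --pt "-1.3 2.6 -1 1 0.8 2.9 0" --pt "-1.2 2.7 -1 1 0.8 2.9 0" --pt "-1 2.7 -1.1 1 0.8 2.9 0" --pt "-0.9 2.7 -1.2 1 0.8 2.9 0" --pt "-0.7 2.7 -1.2 1 0.8 2.9 0" --pt "-0.6 2.8 -1.3 1 0.8 2.9 0" --pt "-0.4 2.8 -1.3 1 0.8 2.9 0" --pt "-0.3 2.8 -1.4 1 0.8 2.9 0" --pt "-0.1 2.7 -1.5 1 0.8 2.9 0" --pt "0 2.7 -1.5 1 0.8 2.9 0"

```text
t: 2.3
eef_pos: [0.4006, 0.4476, 0.3302]
tool_rot: [-0.111, 0.919, 0.379, 0.003]
contact_force: [-0.4, -0.3, -0.3]
gripper_width: 1.001
```

>>> step_arm --pt "-1.2 2.9 -0.3 1 0.9 3 0" --pt "-1 3 -0.3 1 0.9 3 0" --pt "-0.8 3 -0.4 1 0.9 3 0" --pt "-0.7 3.1 -0.5 1 0.9 3 0" --pt "-0.5 3.1 -0.5 1 0.9 3 0" --pt "-0.3 3.1 -0.6 1 0.9 3 0" --pt "-0.1 3.1 -0.6 1 0.9 3 0" --pt "0 3.1 -0.7 1 0.9 3 0" --pt "0.2 3.1 -0.8 1 0.9 3 0" --pt "0.4 3 -0.8 1 0.9 3 0" --pt "0.6 3 -0.9 1 0.9 3 0" --pt "0.7 2.9 -0.9 1 0.9 3 0" --pt "0.9 2.9 -0.9 1 0.9 3 0" --pt "1.1 2.8 -1 1 0.9 3 0" --pt "0 0 0 0 0 0 0" --pt "0 0 0 0 0 0 0"

```text
t: 3.9
eef_pos: [0.577, 0.0457, 0.27]
tool_rot: [-0.252, 0.967, 0.01, 0.017]
contact_force: [0.3, 0.8, -0.4]
gripper_width: 1.001
```

Run:
```python
from h import *
p=bot.read_camera('wrist');save(p,'w1')
print(p['vertical_fov'],p['cx'],p['cy'])
p2,r,o=obsT();print(o['q'].round(2),o['t'],p2)
T=np.array(p['camera_from_world']);print((r.inv().apply(-T[:3,:3].T@T[:3,3]-p2)).round(3), (T[:3,:3]@r.as_matrix()).round(2).tolist())
import pickle;pickle.dump(p,open('w1.pkl','wb'))
for q in ['isolator','handle_grip','hasp_tab','hasp_hinge']:
    print(q,[(d['score'],np.round(d['point'],1)) for d in bot.pinpoint(p,q)[:3]])
```

```text
65.70646984690485 321.81634639977705 197.297466081815
[-0.31  0.35  0.51  1.82 -0.73  1.2   0.54] 3.95 [0.57675768 0.04696982 0.2702054 ]
[-0.001 -0.066 -0.142] [[1.0, 0.0, -0.0], [-0.0, 0.96, -0.27], [0.0, 0.27, 0.96]]
isolator [(0.86, array([318.8, 199.9]))]
handle_grip [(0.58, array([321.6, 182.7])), (0.19, array([198.9, 207.4]))]
hasp_tab [(0.67, array([316.3, 285.3]))]
hasp_hinge [(0.87, array([320.4, 234.3]))]
```

View pics/w1.png

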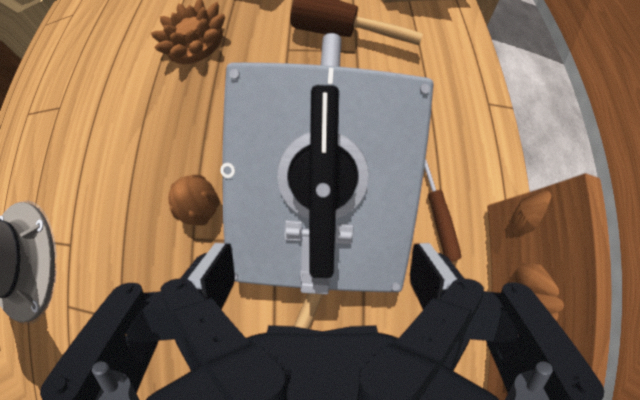

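```bash
cat >> h.py <<'E'
def fish(p,X):
    T=np.array(p['camera_from_world']);c=T[:3,:3]@np.array(X)+T[:3,3]
    r=np.hypot(c[0],c[1]);th=np.arctan2(r,c[2])
    return np.array([p['cx'],p['cy']])+f(p)*th*c[:2]/max(r,1e-9)
E
python3 - <<'E'
from h import *
import pickle
from scipy.optimize import least_squares
p=pickle.load(open('w1.pkl','rb'))
K=[(225,64,.115,.11,0),(434,79,.115,-.11,0),(235,281,-.14,.11,0),(405,293,-.14,-.11,0),(322,177,0,0,.022),(320,234,-.062,0,.006)]
B=[(325,86,.09),(322,276,-.09)]
def res(z,dp=0):
    r=[]
    for u,v,a,b,n in K: r+=list(fish(p,iso(z[:3],a,b,n))-[u,v])
    for u,v,d in B: r+=list(fish(p,iso(z[:3],d*np.cos(z[3]),d*np.sin(z[3]),.056))-[u,v])
    return np.array(r)
s=least_squares(res,[.5815,.135,1.52,.07],loss='soft_l1');print(s.x);print(res(s.x).reshape(-1,2).round(1))
im=p['pixels'].copy()
z=s.x
for a in (-.14,.115):
  for b in (-.11,.11): cv2.circle(im,tuple(fish(p,iso(z,a,b,0)).astype(int)),2,(255,0,0),-1)
for t in np.linspace(0,6.28,40): cv2.circle(im,tuple(np.round(fish(p,iso(z,.033*np.cos(t),.033*np.sin(t),.022))).astype(int)),0,(0,255,0),-1)
q=z[3]
for d in (-.09,.09):
  for e in (-.012,.012): cv2.circle(im,tuple(np.round(fish(p,iso(z,d*np.cos(q)-e*np.sin(q),d*np.sin(q)+e*np.cos(q),.056))).astype(int)),2,(255,255,0),-1)
for a,b,n in [(-.11,-.015,.034),(-.122,-.015,.034),(-.11,.015,.034),(-.122,.015,.034),(-.062,0,.006)]:cv2.circle(im,tuple(np.round(fish(p,iso(z,a,b,n))).astype(int)),1,(255,0,255),-1)
cv2.imwrite('pics/w1fit.png',cv2.cvtColor(cv2.resize(im[40:310,190:460],None,fx=2.2,fy=2.2),cv2.COLOR_RGB2BGR))
E
```

```text
[0.58233761 0.13384853 1.53006155 0.05100211]
[[-1.4 -1.9]
 [ 1.2 -2.2]
 [-8.8  2.3]
 [-0.8 -0.2]
 [ 1.4  3.7]
 [-0.5 -0.7]
 [ 0.4 -2.1]
 [ 0.5  3.7]]Traceback (most recent call last):
  File "<stdin>", line 16, in <module>
  File "h.py", line 14, in iso
    x,y,yaw=pose
    ^^^^^^^
ValueError: too many values to unpack (expected 3)
```

```bash
cat > fit.py <<'E'
from h import *
import pickle
from scipy.optimize import least_squares
p=pickle.load(open('w1.pkl','rb'))
K=[(225,64,.115,.11,0),(434,79,.115,-.11,0),(405,293,-.14,-.11,0),(322,177,0,0,.022),(320,234,-.062,0,.006)]
B=[(325,86,.09),(322,276,-.09)]
def res(z,dp=0):
    r=[]
    for u,v,a,b,n in K: r+=list(fish(p,iso(z[:3],a,b,n))-[u,v])
    for u,v,d in B: r+=list(fish(p,iso(z[:3],d*np.cos(z[3]),d*np.sin(z[3]),.056))-[u,v])
    return np.array(r)
s=least_squares(res,[.5815,.135,1.52,.07],loss='soft_l1');print(s.x);print(res(s.x).reshape(-1,2).round(1))
im=cv2.resize(p['pixels'],None,fx=2.2,fy=2.2,interpolation=cv2.INTER_CUBIC)
z=s.x[:3];q=s.x[3]
def dot(a,b,n,col): cv2.circle(im,tuple(np.round((fish(p,iso(z,a,b,n))+.5)*2.2-.5).astype(int)),2,col,-1)
for a in (-.14,.115):
  for b in (-.11,.11): dot(a,b,0,(255,0,0))
for t in np.linspace(0,6.28,40): dot(.033*np.cos(t),.033*np.sin(t),.022,(0,255,0))
for d in (-.09,.09):
  for e in (-.012,.012): dot(d*np.cos(q)-e*np.sin(q),d*np.sin(q)+e*np.cos(q),.056,(255,255,0))
for a,b,n in [(-.11,-.015,.034),(-.122,-.015,.034),(-.11,.015,.034),(-.122,.015,.034),(-.062,0,.006)]:dot(a,b,n,(255,0,255))
cv2.imwrite('pics/w1fit.png',cv2.cvtColor(im[90:680,420:1010],cv2.COLOR_RGB2BGR))
E
python3 fit.py
```

```text
[0.58206978 0.13324276 1.53292642 0.04815924]
[[-2.1 -1.1]
 [ 0.8 -2. ]
 [-0.8  0. ]
 [ 1.2  4.3]
 [-0.6 -0.1]
 [ 0.2 -1.5]
 [ 0.2  4.3]]
```

View pics/w1fit.png

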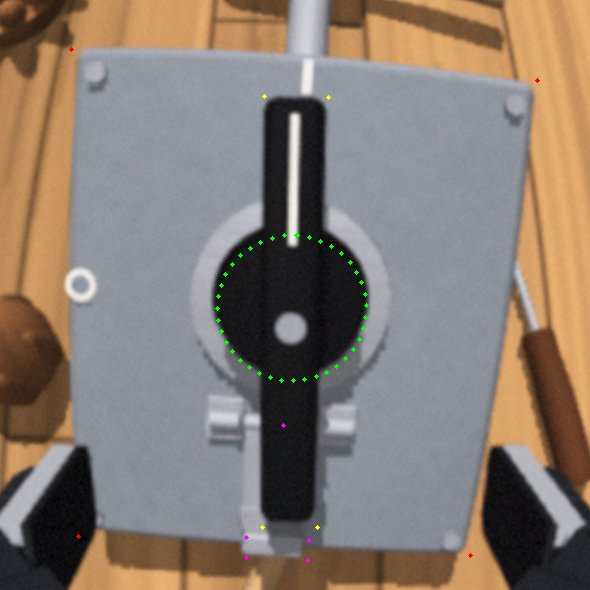

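Run:
```python
from h import *
Z=(.5825,.135,1.53)
p,r,o=obsT()
Rt=isoR(Z[2],.05)
rows(p,r,[(iso(Z,0,0,.14),Rt,3),(iso(Z,0,0,.031),Rt,7)],0)
```

```text
[[0.07,-0.02,1.13,0.22,-0.1,0.33,0],[0.07,-0.02,1.14,0.22,-0.1,0.33,0],[0.08,-0.01,1.13,0.22,-0.1,0.33,0],[-0.0,-0.0,1.56,0.0,0.0,-0.0,0],[-0.0,-0.0,1.55,0.0,0.0,-0.0,0],[-0.0,-0.0,1.56,0.0,0.0,-0.0,0],[-0.0,-0.0,1.56,0.0,0.0,-0.0,0],[-0.0,-0.0,1.56,0.0,0.0,-0.0,0],[-0.0,-0.0,1.55,0.0,0.0,-0.0,0],[-0.0,-0.0,1.56,0.0,0.0,-0.0,0]]
```

>>> step_arm --pt "0.1 0 1.1 0.2 -0.1 0.3 0" --pt "0.1 0 1.1 0.2 -0.1 0.3 0" --pt "0 0 1.2 0.2 -0.1 0.3 0" --pt "0 0 1.5 0 0 0 0" --pt "0 0 1.5 0 0 0 0" --pt "0 0 1.5 0 0 0 0" --pt "0 0 1.6 0 0 0 0" --pt "0 0 1.6 0 0 0 0" --pt "0 0 1.6 0 0 0 0" --pt "0 0 1.6 0 0 0 0" --pt "0 0 0 0 0 0 0" --pt "0 0 0 0 0 0 0"

```text
t: 5.35
eef_pos: [0.582, 0.1174, 0.1459]
tool_rot: [-0.258, 0.966, 0.004, 0.012]
contact_force: [0.1, -0.6, -0.4]
gripper_width: 1.002
```

Run:
```python
from h import *
Z=(.5825,.135,1.53)
p,r,o=obsT();print(p-iso(Z,0,0,.031),o['contact_force'])
c=bot.read_camera('wrist');save(c,'w2')
```

```text
[ 0.00012914 -0.00214037 -0.00097704] [ 0.05173221 -0.58294496 -0.42850682]
```

View pics/w2.png

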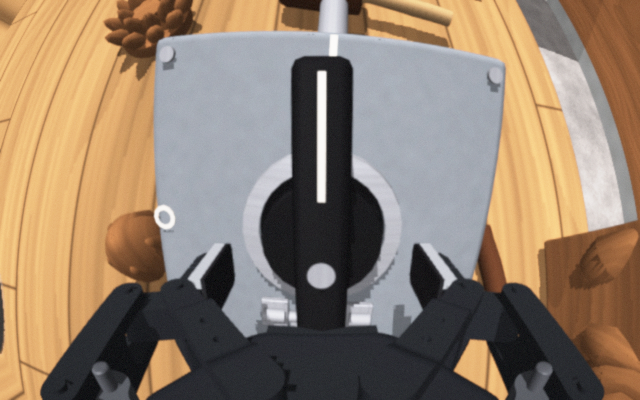

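Run:
```python
from h import *
Z=(.5825,.135,1.53)
c=bot.read_camera('wrist')
for n in (.022,.056,.058): print(n,fish(c,iso(Z,0,0,n)))
for a in (-.09,.09): print(fish(c,iso(Z,a,a*.05,.056)))
print(fish(c,iso(Z,.115,.11,0)),fish(c,iso(Z,.115,-.11,0)))
```

```text
0.022 [322.12648138 239.60468294]
0.056 [322.36713251 270.66207125]
0.058 [322.38470135 272.92882677]
[322.33028413 399.31084702]
[322.28013965  49.49124406]
[152.28369946  35.69805632] [506.58790807  55.24731719]
```

>>> step_arm --pt "0 0 0 0 0 0 1" --pt "0 0 0 0 0 0 1" --pt "0 0 0 0 0 0 1" --pt "0 0 0 0 0 0 1" --pt "0 0 0 0 0 0 1" --pt "0 0 0 0 0 0 1" --pt "0 0 0 0 0 0 1" --pt "0 0 0 0 0 0 1" --squeeze 80

```text
t: 6.25
eef_pos: [0.5819, 0.1174, 0.1462]
tool_rot: [-0.258, 0.966, 0.004, 0.012]
contact_force: [-1.9, -1.0, 1.7]
gripper_width: 0.265
```

Run:
```python
from h import *
p,r,o=obsT();print(p,r.inv().apply(o['contact_force']),o['torque'],o['gripper_width'])
```

```text
[0.5819081  0.1173795  0.14618914] [-1.87048963  0.02121714 -1.97778546] [-0.35288519  0.31026659  0.0278392 ] 0.26465897162919494
```

>>> step_arm --pt "0 0 0.3 0 0 0 1" --pt "0 0 0.3 0 0 0 1" --pt "0 0 0.3 0 0 0 1" --pt "0 0 0.2 0 0 0 1" --pt "0 0 0.2 0 0 0 1" --pt "0 0 0 0 0 0 1" --pt "0 0 0 0 0 0 1" --pt "0 0 0 0 0 0 1"

```text
t: 7.05
eef_pos: [0.5823, 0.1238, 0.135]
tool_rot: [-0.258, 0.966, 0.004, 0.012]
contact_force: [-4.1, -2.6, 5.6]
gripper_width: 0.265
```

Run:
```python
from h import *
p,r,o=obsT();print(r.inv().apply(p-[0.58191,0.11738,0.14619]),r.inv().apply(o['contact_force']),r.inv().apply(o['torque']),o['gripper_width'])
```

```text
[1.01708300e-04 1.55669631e-05 1.28723316e-02] [-4.0039749  -0.62953893 -6.26525149] [-0.26522279 -0.73610311 -0.01270769] 0.2652092955424751
```

>>> step_arm --pt "0 0 0 0 0 -4 1" --pt "0 0 0 0 0 -5 1" --pt "0 0 0 0 0 -5 1" --pt "0 0 0 0 0 -5 1" --pt "0 0 0 0 0 -5 1" --pt "0 0 0 0 0 -5 1" --pt "0 0 0 0 0 0 1" --pt "0 0 0 0 0 0 1"

```text
t: 7.85
eef_pos: [0.5825, 0.1238, 0.1352]
tool_rot: [-0.247, 0.934, 0.246, 0.076]
contact_force: [-3.7, -1.9, 5.7]
gripper_width: 0.262
```

Run:
```python
from h import *
p,r,o=obsT();print(r.inv().apply(p-[0.58191,0.11738,0.14619]),r.inv().apply(o['contact_force']),r.inv().apply(o['torque']),o['gripper_width'],np.degrees((isoR(1.53,.05).inv()*r).as_rotvec()),o['q'].round(2))
save(bot.read_camera('wrist'),'w3')
```

```text
[2.85487054e-04 7.02860435e-05 1.27454537e-02] [-2.50876719 -2.78319848 -6.01642849] [ 0.06602718 -0.68014342 -0.16920067] 0.2615739678830407 [ -0.10024955   0.04232489 -28.98358412] [-0.27  0.5   0.3   1.93 -0.88  0.93  1.13]
```

View pics/w3.png

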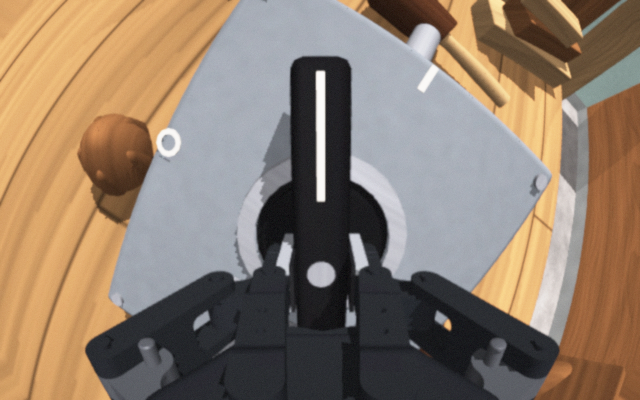

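>>> step_arm --pt "0 0 0 0 0 -5 1" --pt "0 0 0 0 0 -5 1" --pt "0 0 0 0 0 -5 1" --pt "0 0 0 0 0 -5 1" --pt "0 0 0 0 0 -5 1" --pt "0 0 0 0 0 -5 1" --pt "0 0 0 0 0 -5 1" --pt "0 0 0 0 0 -5 1" --pt "0 0 0 0 0 -5 1" --pt "0 0 0 0 0 -5 1" --pt "0 0 0 0 0 -5 1" --pt "0 0 0 0 0 -3 1" --pt "0 0 0 0 0 -1 1" --pt "0 0 0 0 0 0 1" --pt "0 0 0 0 0 0 1"

```text
t: 9.4
eef_pos: [0.5826, 0.1241, 0.1353]
tool_rot: [-0.177, 0.692, 0.674, 0.188]
contact_force: [-3.9, -1.1, 6.4]
gripper_width: 0.266
```

```bash
cat > st.py <<'E'
from h import *
p,r,o=obsT();print(o['t'],r.inv().apply(p-[0.58191,0.11738,0.14619]),r.inv().apply(o['contact_force']),r.inv().apply(o['torque']),o['gripper_width'],np.degrees((isoR(1.53,0).inv()*r).as_rotvec()),o['q'].round(2))
E
python3 st.py
```

```text
9.4 [0.0004421  0.00036446 0.0127789 ] [ 2.12739341 -3.79158444 -6.22086604] [0.57476163 0.0040243  0.05503042] 0.26550940006484 [-9.96525223e-02  1.57215469e-02 -9.08205149e+01] [-0.11  0.49  0.09  1.92 -0.78  0.87  2.07]
```

>>> step_arm --pt "0 0 0 0 0 -1 1" --pt "0 0 0 0 0 -1 1" --pt "0 0 0 0 0 0 1" --pt "0 0 0 0 0 0 1"

```text
t: 9.8
eef_pos: [0.5825, 0.1242, 0.1353]
tool_rot: [-0.174, 0.681, 0.685, 0.191]
contact_force: [-2.9, -1.3, 6.2]
gripper_width: 0.26
```

```bash
python3 st.py; python3 -c "
from h import *
save(bot.read_camera('wrist'),'w4')"
```

```text
9.8 [0.00046165 0.00035378 0.01281961] [ 2.01259737 -2.77711017 -6.07605012] [0.57863289 0.02809567 0.53425054] 0.2602592612339944 [-8.46774702e-02  3.41878266e-02 -9.27360245e+01] [-0.11  0.49  0.09  1.92 -0.78  0.86  2.1 ]
```

View pics/w4.png

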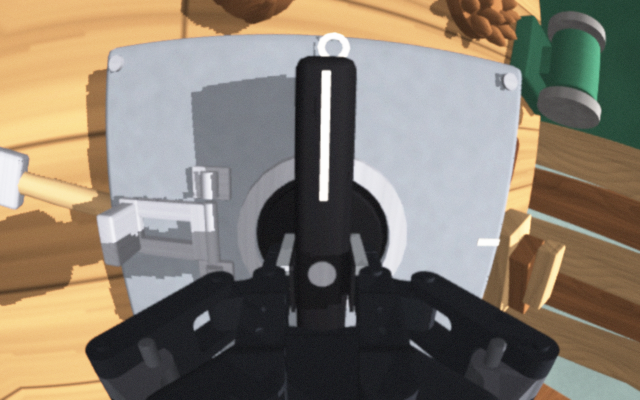

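>>> step_arm --pt "0 0 -0.3 0 0 0.3 1" --pt "0 0 -0.3 0 0 0.3 1" --pt "0 0 -0.3 0 0 0.3 1" --pt "0 0 -0.2 0 0 0 1" --pt "0 0 -0.2 0 0 0 1" --pt "0 0 0 0 0 0 1" --pt "0 0 0 0 0 0 1"

```text
t: 10.55
eef_pos: [0.5821, 0.1179, 0.1462]
tool_rot: [-0.175, 0.686, 0.681, 0.19]
contact_force: [-1.1, 1.9, 3.0]
gripper_width: 0.264
```

```bash
python3 st.py
```

```text
10.55 [0.00043297 0.00023464 0.00019701] [ 3.13083171 -1.11498398 -1.69176941] [0.08399649 0.32571849 0.2171923 ] 0.2641420379564803 [-1.02494759e-01 -1.92671457e-02 -9.19342567e+01] [-0.11  0.47  0.1   1.91 -0.76  0.89  2.08]
```

Back at the out position with the spring force gone. Open and back off.

>>> step_arm --pt "0 0 0 0 0 0 0" --pt "0 0 0 0 0 0 0" --pt "0 0 0 0 0 0 0" --pt "0 0 0 0 0 0 0" --pt "0 0 0 0 0 0 0" --pt "0 0 0 0 0 0 0" --pt "0 0 -1 0 0 0 0" --pt "0 0 -2 0 0 0 0" --pt "0 0 -3 0 0 0 0" --pt "0 0 -3 0 0 0 0" --pt "0 0 -2 0 0 0 0" --pt "0 0 0 0 0 0 0" --pt "0 0 0 0 0 0 0"

```text
t: 11.85
eef_pos: [0.5797, 0.0624, 0.2418]
tool_rot: [-0.175, 0.686, 0.68, 0.19]
contact_force: [-0.9, 0.9, -1.3]
gripper_width: 1.002
```

```bash
python3 st.py
python3 - <<'E'
from h import *
import pickle
p=bot.read_camera('wrist');save(p,'w5');pickle.dump(p,open('w5.pkl','wb'))
for q in ['hasp_tab','hasp_hinge','handle_grip']:
    print(q,[(d['score'],np.round(d['point'],1)) for d in bot.pinpoint(p,q)[:3]])
Z=(.5825,.135,1.53)
print('tab',fish(p,iso(Z,-.116,0,.024)),'hinge',fish(p,iso(Z,-.062,0,.006)),'grip',fish(p,iso(Z,0,0,.041)))
E
```

```text
11.85 [-1.58005493e-05  2.59274366e-04 -1.10333073e-01] [ 0.13194879 -0.95120306  1.54238496] [ 0.02225445 -0.52419179  0.00123204] 1.0024427666062699 [-1.63238584e-01 -4.72864167e-03 -9.19155556e+01] [-0.06  0.36  0.16  1.83 -0.66  1.09  2.01]
hasp_tab [(0.64, array([197. , 185.9]))]
hasp_hinge [(0.98, array([256.9, 181.4]))]
handle_grip [(0.81, array([323.2, 196.7]))]
tab [196.94078225 188.89719593] hinge [257.48022774 185.85740165] grip [323.93002193 198.17830524]
```

View pics/w5.png

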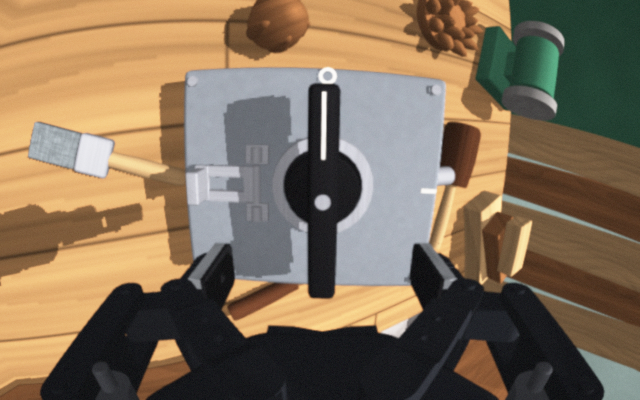

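Run:
```python
from h import *
import pickle
p=pickle.load(open('w5.pkl','rb'))
Z=(.5825,.135,1.53)
for n in (.041,.027): print(fish(p,iso(Z,0,0,n)))
Z=(.581,.1345,1.53)
p,r,o=obsT()
Rt=isoR(Z[2],0)
rows(p,r,[(iso(Z,-.116,0,.10),Rt,14)],0)
```

```text
[323.93002193 198.17830524]
[323.86420125 193.76840693]
[[-0.82,-0.03,0.29,0.0,0.01,6.56,0],[-0.81,0.06,0.28,0.0,0.01,6.56,0],[-0.81,0.15,0.29,0.0,0.01,6.56,0],[-0.78,0.24,0.28,0.0,0.01,6.56,0],[-0.75,0.34,0.29,0.0,0.01,6.56,0],[-0.7,0.41,0.29,0.0,0.01,6.56,0],[-0.66,0.5,0.28,0.0,0.01,6.56,0],[-0.59,0.56,0.29,0.0,0.01,6.56,0],[-0.53,0.63,0.28,0.0,0.01,6.56,0],[-0.45,0.68,0.29,0.0,0.01,6.56,0],[-0.36,0.73,0.28,0.0,0.01,6.56,0],[-0.29,0.77,0.29,0.0,0.01,6.56,0],[-0.19,0.8,0.28,0.0,0.01,6.56,0],[-0.1,0.81,0.29,0.0,0.01,6.56,0]]
```

>>> step_arm --pt "-0.8 0 0.3 0 0 6.6 0" --pt "-0.8 0.1 0.3 0 0 6.6 0" --pt "-0.8 0.2 0.3 0 0 6.6 0" --pt "-0.8 0.2 0.3 0 0 6.6 0" --pt "-0.8 0.3 0.3 0 0 6.6 0" --pt "-0.7 0.4 0.3 0 0 6.6 0" --pt "-0.7 0.5 0.3 0 0 6.6 0" --pt "-0.6 0.6 0.3 0 0 6.6 0" --pt "-0.5 0.6 0.3 0 0 6.6 0" --pt "-0.5 0.7 0.3 0 0 6.5 0" --pt "-0.4 0.7 0.2 0 0 6.5 0" --pt "-0.3 0.8 0.2 0 0 6.5 0" --pt "-0.2 0.8 0.2 0 0 6.5 0" --pt "-0.1 0.8 0.2 0 0 6.5 0" --pt "0 0 0 0 0 0 0" --pt "0 0 0 0 0 0 0"

```text
t: 13.65
eef_pos: [0.5742, -0.0178, 0.1505]
tool_rot: [-0.258, 0.966, -0.018, 0.005]
contact_force: [0.1, 0.9, -0.3]
gripper_width: 1.001
```

Run:
```python
from h import *
import pickle
p=bot.read_camera('wrist');save(p,'w6')
for q in ['hasp_tab','hasp_hinge']:
    print(q,[(d['score'],np.round(d['point'],1)) for d in bot.pinpoint(p,q)[:3]])
Z=(.581,.1345,1.53)
print('tab',fish(p,iso(Z,-.116,0,.024)),'hinge',fish(p,iso(Z,-.062,0,.006)))
im=cv2.resize(p['pixels'],None,fx=1.2,fy=1.2)
for a in (-.11,-.122):
    for b in (-.015,.015): cv2.circle(im,tuple(np.round((fish(p,iso(Z,a,b,.034))+.5)*1.2-.5).astype(int)),2,(255,0,0),-1)
cv2.imwrite('pics/w6.png',cv2.cvtColor(im,cv2.COLOR_RGB2BGR))
q,r,o=obsT();print(o['q'].round(2))
rows(q,r,[(iso(Z,-.116,0,.011),isoR(1.53,0),8)],0)
```

```text
hasp_tab [(0.91, array([326. , 206.6]))]
hasp_hinge [(0.73, array([326.4, 131.1]))]
tab [323.62110271 204.91937621] hinge [323.80341036 130.40966941]
[-0.14  0.53  0.46  1.88 -0.84  1.11  0.76]
[[0.0,-0.01,1.15,0.01,-0.01,0.02,0],[0.0,-0.0,1.16,0.01,-0.01,0.02,0],[0.01,-0.01,1.15,0.01,-0.01,0.02,0],[-0.0,-0.01,1.15,0.01,-0.01,0.02,0],[0.0,-0.0,1.16,0.01,-0.01,0.02,0],[0.01,-0.01,1.15,0.01,-0.01,0.02,0],[-0.0,-0.0,1.15,0.01,-0.01,0.02,0],[0.0,-0.01,1.16,0.01,-0.01,0.02,0]]
```

View pics/w6.png

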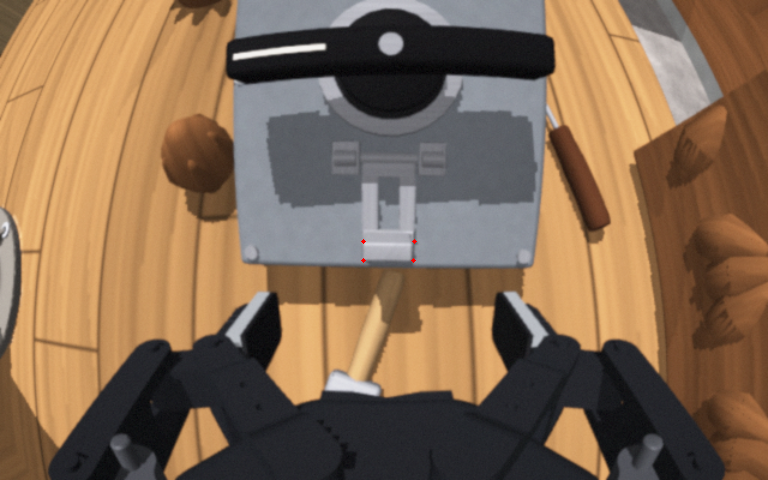

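>>> step_arm --pt "0 0 1.2 0 0 0 0" --pt "0 0 1.2 0 0 0 0" --pt "0.1 0 1.2 0 0 0 0" --pt "0 0 1.2 0 0 0 0" --pt "0 0 1.2 0 0 0 0" --pt "0 0 1.2 0 0 0 0" --pt "0 0 1.1 0 0 0 0" --pt "0 0 0.8 0 0 0 0" --pt "0 0 0 0 0 0 0" --pt "0 0 0 0 0 0 0"

```text
t: 14.8
eef_pos: [0.5774, 0.0267, 0.0721]
tool_rot: [-0.258, 0.966, -0.02, 0.006]
contact_force: [-0.1, 0.4, -0.2]
gripper_width: 1.004
```

```bash
cat > s2.py <<'E'
from h import *
Z=(.581,.1345,1.53)
p,r,o=obsT();L=R.from_matrix(isoR(1.53,0).as_matrix())
d=L.inv().apply(p-iso(Z,0,0,0));print('t',o['t'],'a,b,n mm',(np.array([-d[1],-d[0],-d[2]])*1000).round(1),'F',r.inv().apply(o['contact_force']).round(1),'M',r.inv().apply(o['torque']).round(2),o['gripper_width'])
E
python3 s2.py; python3 -c "
from h import *
save(bot.read_camera('wrist'),'w7')"
```

```text
t 14.8 a,b,n mm [-117.3   -0.8   12.5] F [-0.1 -0.2  0.4] M [-0.55  0.08  0.  ] 1.0038414544917762
```

View pics/w7.png

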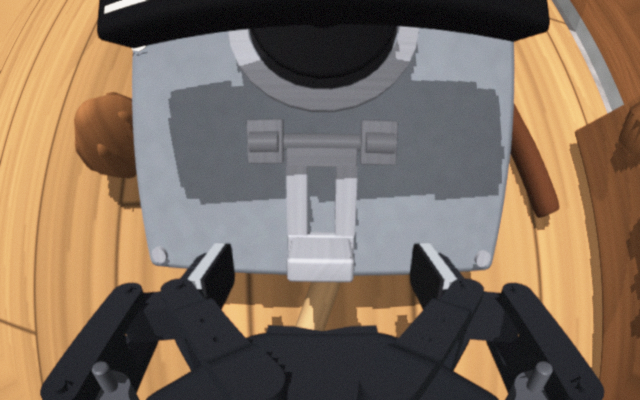

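>>> step_arm --pt "0 0 0.2 0 0 0 0.3" --pt "0 0 0 0 0 0 1" --pt "0 0 0 0 0 0 1" --pt "0 0 0 0 0 0 1" --pt "0 0 0 0 0 0 1" --pt "0 0 0 0 0 0 1" --pt "0 0 0 0 0 0 1" --pt "0 0 0 0 0 0 1" --squeeze 25

```text
t: 15.65
eef_pos: [0.5769, 0.0277, 0.0707]
tool_rot: [-0.258, 0.966, -0.02, 0.005]
contact_force: [-4.6, -1.0, 5.4]
gripper_width: 0.347
```

```bash
python3 s2.py
python3 - <<'E'
from h import *
save(bot.read_camera('wrist'),'w8')
Z=(.581,.1345,1.53)
p,r,o=obsT()
# grasp point relative to hinge in (a,n): TCP frac
d=isoR(1.53,0).inv().apply(p-iso(Z,0,0,0)); tcp=np.array([-d[1],-d[2]]);b=-d[0]
g=tcp+[0,.019]; h=np.array([-.062,.006]); v=g-h; print(g,v)
# hasp angle th: rotation: a->... (a,n): v rotates: free end (-) rises: th positive about y: z->x, x->-z
way=[]
N=30; TH=1.57
for k in range(1,N+1):
    th=TH*k/N; phi=30*k/N
    c,s=np.cos(th),np.sin(th)
    gv=h+[c*v[0]+s*v[1], -s*v[0]+c*v[1]]
    Rt=isoR(1.53,0,phi)
    way.append((iso(Z,gv[0],b,gv[1])+Rt.apply([0,0,.019]),Rt,1))
out,pe,re=rows(p,isoR(1.53,0),way,1)
E
```

```text
t 15.65 a,b,n mm [-117.3   -0.2   10.7] F [-4.6 -1.7 -5.3] M [-0.24 -0.75  0.12] 0.3474583565126179
[-0.1172494   0.02974576] [-0.0552494   0.02374576]
[[0.0,-0.1,-0.29,-1.0,-0.0,-0.0,1],[-0.0,-0.11,-0.28,-1.0,0.0,0.0,1],[0.0,-0.12,-0.27,-1.0,0.0,-0.0,1],[-0.0,-0.12,-0.27,-1.0,0.0,0.0,1],[-0.0,-0.14,-0.27,-1.0,0.0,-0.0,1],[-0.0,-0.15,-0.26,-1.0,0.0,-0.0,1],[-0.0,-0.15,-0.25,-1.0,0.0,-0.0,1],[-0.0,-0.17,-0.25,-1.0,0.0,-0.0,1],[0.0,-0.17,-0.23,-1.0,-0.0,-0.0,1],[0.0,-0.18,-0.24,-1.0,0.0,-0.0,1],[-0.0,-0.19,-0.22,-1.0,-0.0,-0.0,1],[0.0,-0.19,-0.22,-1.0,0.0,-0.0,1],[0.0,-0.21,-0.2,-1.0,0.0,-0.0,1],[0.0,-0.21,-0.2,-1.0,0.0,-0.0,1],[0.0,-0.21,-0.19,-1.0,0.0,-0.0,1],[-0.0,-0.23,-0.19,-1.0,-0.0,-0.0,1],[0.0,-0.23,-0.17,-1.0,0.0,-0.0,1],[-0.0,-0.23,-0.16,-1.0,0.0,-0.0,1],[-0.0,-0.24,-0.16,-1.0,0.0,-0.0,1],[0.0,-0.25,-0.14,-1.0,0.0,-0.0,1],[0.0,-0.25,-0.14,-1.0,0.0,-0.0,1],[0.0,-0.26,-0.12,-1.0,0.0,-0.0,1],[0.0,-0.26,-0.11,-1.0,0.0,-0.0,1],[0.0,-0.26,-0.11,-1.0,0.0,-0.0,1],[0.0,-0.27,-0.09,-1.0,0.0,-0.0,1],[0.0,-0.27,-0.09,-1.0,0.0,-0.0,1],[-0.0,-0.27,-0.07,-1.0,0.0,-0.0,1],[0.0,-0.28,-0.06,-1.0,0.0,-0.0,1],[0.0,-0.28,-0.05,-1.0,0.0,-0.0,1],[0.0,-0.27,-0.04,-1.0,0.0,-0.0,1]]
```

View pics/w8.png

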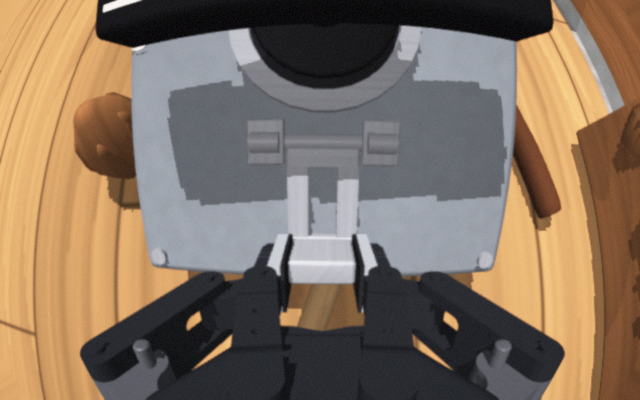

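>>> step_arm --pt "0 -0.1 -0.3 -1 0 0 1" --pt "0 -0.1 -0.3 -1 0 0 1" --pt "0 -0.1 -0.3 -1 0 0 1" --pt "0 -0.1 -0.3 -1 0 0 1" --pt "0 -0.15 -0.25 -1 0 0 1" --pt "0 -0.15 -0.25 -1 0 0 1" --pt "0 -0.15 -0.25 -1 0 0 1" --pt "0 -0.15 -0.25 -1 0 0 1" --pt "0 -0.2 -0.25 -1 0 0 1" --pt "0 -0.2 -0.2 -1 0 0 1" --pt "0 -0.2 -0.2 -1 0 0 1" --pt "0 -0.2 -0.2 -1 0 0 1" --pt "0 -0.2 -0.2 -1 0 0 1" --pt "0 -0.2 -0.2 -1 0 0 1" --pt "0 -0.2 -0.2 -1 0 0 1" --pt "0 0 0 0 0 0 1" --pt "0 0 0 0 0 0 1"

```text
t: 17.4
eef_pos: [0.5773, 0.0352, 0.1132]
tool_rot: [-0.129, 0.991, -0.02, 0.003]
contact_force: [-5.9, -2.4, -3.1]
gripper_width: 0.342
```

```bash
cat > s3.py <<'E'
from h import *
import sys
Z=(.581,.1345,1.53)
p,r,o=obsT();L=isoR(1.53,0)
g=p-r.apply([0,0,.019])
d=L.inv().apply(g-iso(Z,0,0,0));v=np.array([-d[1],-d[2]])-[-.062,.006]
v0=np.array([-.05525,.02375]);an=lambda v:np.arctan2(v[1],-v[0])
print('t',o['t'],'v',v,np.linalg.norm(v),np.linalg.norm(v0),'th',an(v)-an(v0),'F',r.inv().apply(o['contact_force']).round(1),'M',r.inv().apply(o['torque']).round(2),o['gripper_width'])
save(bot.read_camera('wrist'),sys.argv[1])
E
python3 s3.py w9
```

```text
t 17.4 v [-0.02245828  0.05613467] 0.06046052521191034 0.06013838208665079 th 0.7842386390362356 F [-5.8  3.4  2.3] M [-1.23 -1.14  0.09] 0.34212924149559315
```

View pics/w9.png

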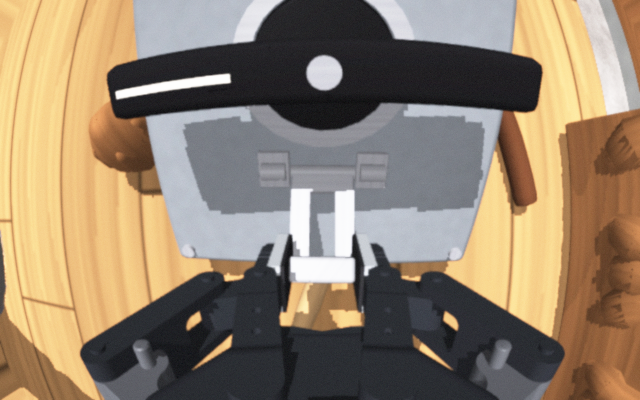

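Hasp follows to about 45° with low forces; continue.

>>> step_arm --pt "0 -0.2 -0.2 -1 0 0 1" --pt "0 -0.2 -0.2 -1 0 0 1" --pt "0 -0.25 -0.15 -1 0 0 1" --pt "0 -0.25 -0.15 -1 0 0 1" --pt "0 -0.25 -0.15 -1 0 0 1" --pt "0 -0.25 -0.15 -1 0 0 1" --pt "0 -0.25 -0.1 -1 0 0 1" --pt "0 -0.25 -0.1 -1 0 0 1" --pt "0 -0.3 -0.1 -1 0 0 1" --pt "0 -0.3 -0.1 -1 0 0 1" --pt "0 -0.3 -0.1 -1 0 0 1" --pt "0 -0.3 -0.1 -1 0 0 1" --pt "0 -0.3 -0.05 -1 0 0 1" --pt "0 -0.3 -0.05 -1 0 0 1" --pt "0 -0.3 0 -1 0 0 1" --pt "0 0 0 0 0 0 1" --pt "0 0 0 0 0 0 1"

```text
t: 19.15
eef_pos: [0.5793, 0.073, 0.1359]
tool_rot: [0.001, 1.0, -0.02, 0.001]
contact_force: [-6.3, -2.2, 2.4]
gripper_width: 0.346
```

```bash
python3 s3.py w10
```

```text
t 19.15 v [0.02621323 0.05490934] 0.0608454523650581 0.06013838208665079 th 1.6102103111341721 F [-6.2  2.5 -2.4] M [-0.74 -1.26  0.09] 0.34571536788052776
```

View pics/w10.png

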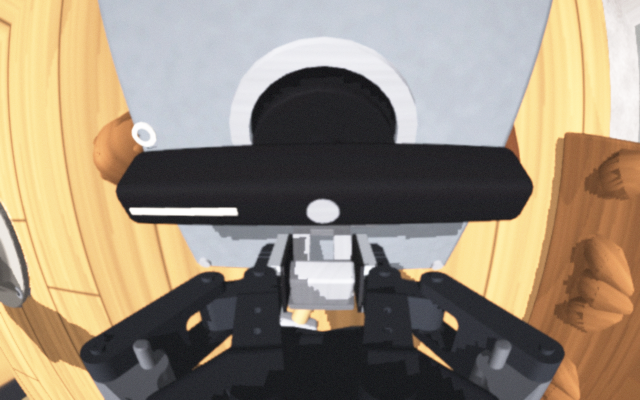

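>>> step_arm --pt "0 0.1 0 0 0 0 1" --pt "0 0 0 0 0 0 1" --pt "0 0 0 0 0 0 0.5" --pt "0 0 0 0 0 0 0.3" --pt "0 0 0 0 0 0 0" --pt "0 0 0 0 0 0 0" --pt "0 0 0 0 0 0 0" --pt "0 0 0 0 0 0 0" --pt "0 0 0 0 0 0 0" --pt "0 0 -0.5 0 0 0 0" --pt "0 0 -1 0 0 0 0" --pt "0 0 -2 0 0 0 0" --pt "0 0 -3 0 0 0 0" --pt "0 0 -3 0 0 0 0" --pt "0 0 -3 0 0 0 0" --pt "0 0 0 0 0 0 0" --pt "0 0 0 0 0 0 0"

```text
t: 20.9
eef_pos: [0.5793, 0.0714, 0.2605]
tool_rot: [0.0, 1.0, -0.021, 0.001]
contact_force: [0.4, 0.5, -1.4]
gripper_width: 0.996
```

Run:
```python
from h import *
import pickle
Z=(.581,.1345,1.53)
p=bot.read_camera('wrist');pickle.dump(p,open('w11.pkl','wb'));save(p,'w11')
for q in ['hasp_tab','handle_grip']:
    print(q,[(d['score'],np.round(d['point'],1)) for d in bot.pinpoint(p,q)[:3]])
for th in (1.4,1.5,1.57,1.6):
    c,s=np.cos(th),np.sin(th)
    print(th,fish(p,iso(Z,-.062-.054*c+.018*s,0,.006+.054*s+.018*c)))
for n in (.041,.027): print(n,fish(p,iso(Z,0,0,n)))
s=bot.read_camera('side');t=bot.read_camera('top');save(s,'s11')
for c,n in ((s,'s11c'),(t,'t11c')):
    x0,y0=(210,140) if n[0]=='t' else (235,190)
    cv2.imwrite(f'pics/{n}.png',cv2.cvtColor(cv2.resize(c['pixels'][y0:y0+110,x0:x0+150],None,fx=5,fy=5,interpolation=cv2.INTER_CUBIC),cv2.COLOR_RGB2BGR))
```

```text
hasp_tab [(0.6, array([320.4, 202.9])), (0.58, array([194.7, 137.4]))]
handle_grip [(0.6, array([322.9, 143.5]))]
1.4 [321.23498313 210.29166388]
1.5 [321.23300641 204.93762594]
1.57 [321.23105074 200.89661844]
1.6 [321.23007235 199.09846964]
0.041 [321.20159142 145.47754533]
0.027 [321.17903723 135.70551482]
```

View pics/w11.png

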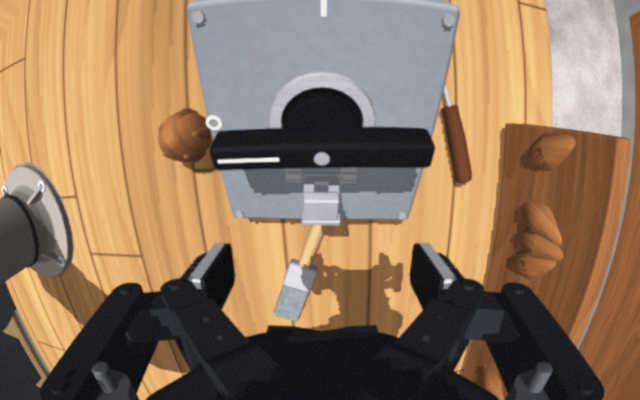

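View pics/s11.png

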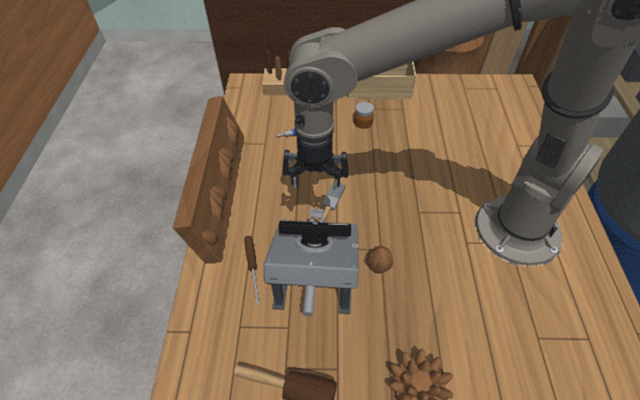

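```bash
python3 -c "
from h import *
print(bot.hand_in())"
```

```text
the job is handed in; nothing more can be done
None
```

The handle is turned off and latched out, and the hasp stands about square to the panel. I handed the job in at about 21 s of the 51 s allowed.

- **Handle:** I gripped the bar, pressed it in about 13 mm and turned it counter-clockwise to the stop, where the turning torque rose to 0.53 N m. It came back out to its starting height and the spring force had gone before I let go. In the last wrist picture the bar lies across the slope. The detected grip point is within about 2–3 px of where it should be when out, and about 8 px from where it would be if still pressed in.
- **Hasp:** I gripped the tab by its sides, swung it out along its arc and let go. The arm position at the end put it at about 1.61 rad, just past the 1.60 stop. I eased it back about 1 mm before opening. The wrist picture afterwards puts it at about 1.54 rad. These two readings differ by about 0.07 rad, which fits my pose error of about 2 mm.
- **Everything else:** The arm ended clear of the panel with the gripper open. Forces stayed below about 9 N in all the readings I took. The pictures taken after the work show no change in the carvings and tools that are in view. I judged that by eye, and the arm hid part of the handpiece from the side camera.

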